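# Feel out the heavy side of an eccentric drum and hold it down

## Robot

A 7-joint arm with a two-finger parallel gripper is mounted at the origin on the work surface. World frame = base frame: x ahead of the robot, y to its left, z up, the work surface at z = 0. Lengths are in m, angles in rad, forces in N, time in s.
With the tool pointing down it reaches from about 0.4 to 0.85 m from the base axis. Payload 10.4 kg.
Tool frame: the origin (TCP) lies between the finger pads; the fingertips stand ahead of it and the grasp point (between the pads) lies 5 mm behind it (manip.tip_extent is the z of the fingertips in the tool frame, in m); z points along the fingers, y is the line along which they close (so a half turn about z gives the same grasp; the last joint's range is limited). The gripper opens to 85 mm and grips with 20 to 120 N. Pads are 22 mm wide; open, the fingers measure 114 mm over their backs; the gripper's body (76 mm by 85 mm) begins 54 mm behind the grasp point. The pads swing forward as they close: fully open they stand 13 mm farther back than shut.
Start: joints at [-1.355, 0.332, -0.065, 1.46, 0.022, 1.35, -0.088], TCP at [0.148, 0.607, 0.245] pointing down, gripper open.
Joint ranges: [-2.6, 2.6], [-0.5, 2.12], [-1.47, 1.34], [0.16, 2.42], [-1.27, 4.41], [0.06, 2.06], [-2.6, 2.6]. Speed limits (rad/s): [2.22, 2.22, 2.79, 2.79, 3.14, 3.14, 3.14].

## Interface

Orientations are given as a unit quaternion [x, y, z, w].
In Python, from workcell import status, viewer, manip gives the robot as it stands.
- The arm moves only by the tool play_rows, never from a script. Its argument "plan" is one flat list of numbers, 7 for each row, row after row: the turn, a rotation vector about the tool's x, y, z in degrees, then the shift along the tool's x, y, z in m, then the opening, from 0 (shut) to 1 (fully open). In form: [ax, ay, az, dx, dy, dz, grip, ax, ay, az, dx, dy, dz, grip, ...]. A call has 1 to 20 rows; each row is the pose to reach, as a shift and turn from the pose commanded when the call began, along the tool's axes at that moment; what a row does not reach only later rows make up. A row lasts 1/8 s, in which the tool goes at most 62.5 mm and 10.7 degrees, less where a joint would pass 70% of its speed; a pose out of reach is approached as far as the arm can. A call with a gripper value outside its range is refused whole. The fingers move at their own pace and stop on an object; "squeeze" is the grip in N (left out, the last holds). Time passes only in rows, so rows that repeat a pose let the fingers close. It gives the time, the measured TCP pose, the force, the opening and the grip force at its end, in the units of the state.
- status.get_obs(): the state, without advancing time (a new reading comes with each control period).
- viewer.camera(name): name is "scene" or "top"; returns the picture (384x512x3 uint8, red, green, blue); there is no depth.
- viewer.camera_model(name): a dict with "fx", "fy", "cx", "cy" (pixels), "R" (3x3) and "t" (3): a world point X has camera coordinates R X + t. Camera axes: x right, y down, z forward; pixel columns grow to the right and rows downward; lengths in m; the calibration is good to about 2 mm. A picture is of the moment at which its call begins. camera_model takes no time and is no camera call.
- manip.hand_in(): hands the job in; it is judged then, once.
The state is a dict: "clock": time; "joint_pos": joint angles; "joint_velocities": joint speeds; "tau": joint torques, N m; "position": TCP position; "ee_rot": TCP orientation; "ft_force": force on the tool from outside, world axes, zero at the start; "torque": the same for the moment, N m; "grip_width": opening from 0.0 (shut) to 1.0 (fully open); "grasp_force": force on a finger pad.
Only numpy, scipy, OpenCV 4.12 (cv2) and the standard library are available. Lean on these libraries where they do the work, as an engineer would, in place of code of your own. Each camera call takes 0.05 s, during which the arm holds its last target. There are 200 camera calls.

## Task

The closed drum on the leaning spindle hides an off-centre weight that cannot be seen, and the stiff bearing will not let it swing down by itself. Turn the drum by its red knob to feel on which side it is heavy, then bring that heavy side to the bottom (straight downhill, within about 15 degrees) and finish while still gripping the knob and holding the drum still there, so that a colleague can clamp the shaft. Turn it by hand speed, without flicking it, and leave the other things on the bench alone.

Things in the scene. Friction and masses are not known exactly. Their poses are not given: they have to be found in the camera images.
- stand: Heavy fixed stand: dark steel plate 170 x 150 x 16 mm, grey pedestal with a leaning spindle. Origin: on the bench, 10 mm to the -x side of the plate's centre; z up. The spindle axis passes through point hub and leans 35 deg from vertical towards the stand's own -x: along (-0.574, 0, 0.819) in its frame. Its -x side faces roughly towards the robot (yaw up to 20 deg).
- hub (a point): Point on the spindle axis in the plane of the drum's rear face, 115 mm above the stand's origin. Its axes are the stand's. Along the axis from here: drum face at 26 mm, knob top at 70 mm.
- low (a point): Fixed point in the drum's mid-plane, 40 mm straight downhill from the spindle axis (towards the stand's -x side): where the centre of the hidden weight must finally be.
- drum (a joint): Drum angle, rad, growing anticlockwise seen from the knob's end; +-12 rad. Closed aluminium drum, 150 mm across, 26 mm thick, black face. The seal drags by 0.24 N m, more than the hidden weight's moment, so the drum stays where left; a reading at rest holds up to that drag with either sign, which averaging angles reached from both sides cancels. At 0 the orange dot is at the very top (uphill).
- dot (a point): Orange dot, 10 mm across, on the drum's face 65 mm from the axis: only for reading the angle. Hidden inside is a locked weight of about 0.7 to 0.9 kg, centred 40 mm off the axis, in any direction relative to the dot, new each time. Its gravity moment about the spindle is at most 0.15 to 0.21 N m (zero at top and bottom). At the start it lies at least 35 deg from straight down.
- knob (a point): Red hexagonal knob fixed on the drum's face, on the spindle axis: 30 mm across flats, 44 mm high. Origin: centre of its foot, z along the spindle away from the drum, x towards the orange dot. Two flats face +-y, the others are at 60 deg steps: fingers closing along its y, or along lines turned 60 or 120 deg from it, sit flat. Free all round and above.
- flux: Bystander, leave alone: slim white bottle with yellow label and red cap, 32 mm across, 100 mm tall. Origin: centre of its underside.
- paste: Bystander, leave alone: round white jar with green lid, 54 mm across, 50 mm tall. Origin: centre of its underside.
- alcohol: Bystander, leave alone: clear bottle with blue cap and paper label, 60 mm across, 130 mm tall. Origin: centre of its underside.
- spool: Bystander, leave alone: metal spool of solder, 52 mm across, 40 mm tall, standing on its flange. Origin: centre of its underside.
- driver: Bystander, leave alone: green-handled screwdriver lying on the bench. Origin: near its middle.
- tipcleaner: Bystander, leave alone: yellow round pot with a copper ball in it (soldering-tip cleaner), 66 mm across, 55 mm tall. Origin: centre of its underside.

How it is judged:
On the way:
1. the drum is turned by its knob, at least 25 degrees from its start ((contact force between the fingers and drum_c1 above 3 N or contact force between the fingers and drum_c2 above 3 N or contact force between the fingers and drum_c3 above 3 N) and distance of dot from where it was at the start of the episode above 0.0281 m), for 0.1 s.
At the end, for the whole second after the job is handed in: The drum's heavy side points straight downhill within 16 degrees (slug_c, the hidden weight's centre, at low), the drum is still (under 0.05 rad/s), and the fingers still hold the knob (drum_c1 to drum_c3) with more than 3 N (distance between slug_c and low below 0.0111 m and (contact force between the fingers and drum_c1 above 3 N or contact force between the fingers and drum_c2 above 3 N or contact force between the fingers and drum_c3 above 3 N) and velocity of joint drum between -0.05 and 0.05 rad/s); the arm keeps its last pose, push and grip.
It fails at once if the drum is flicked round (faster than 5 rad/s) (velocity of joint drum above 5 rad/s or velocity of joint drum below -5 rad/s).
It fails at once if another thing on the bench is shoved more than 30 mm or knocked over (distance of any of flux, paste, alcohol, spool, driver, tipcleaner from where it was at the start of the episode above 0.03 m or angle between any of flux, paste, alcohol, spool, tipcleaner's own z axis and vertical above 0.5 rad).
It also fails if it takes over 72 s, if anything falls off the work surface, if the arm or the gripper's body presses on something with over 40 N, if the wrist force passes 120 N, or if a joint passes its speed limit or range.

## Working session

There is one attempt and no reset: what is moved stays moved. The work goes in short steps, Python scripts to look and compute and a tool call to move; the robot and the scene stay as the last step left them, time stands still between calls to the robot, and variables do not carry over. Pictures are saved under pics/ and viewed, at most 10 in all, crops included, and the job is handed in when it is done.

Besides the shell and the picture viewer there is one more tool, called after "Call:" by a JSON object that holds its "fn" and its "kwargs". play_rows: Moves the arm, as the interface text tells. Its arguments: {"type":"object","properties":{"plan":{"type":"array","items":{"type":"number"}},"squeeze":{"type":"number"}},"required":["plan"]}

```bash
mkdir -p pics; ls
python3 - <<'E'
from workcell import status, viewer, manip
import cv2,numpy as np
ims=[]
for n in("scene","top"):
    im=viewer.camera(n); cv2.imwrite(f"pics/{n}0.png",im[:,:,::-1]); 
    m=viewer.camera_model(n); print(n,{k:np.round(v,4).tolist() for k,v in m.items()})
o=status.get_obs(); print({k:np.round(v,4).tolist() for k,v in o.items()}); print(manip.tip_extent)
E
```

```text
pics
scene {'fx': 431.5766, 'fy': 431.5766, 'cx': 254.0535, 'cy': 187.6309, 'R': [[-0.8231, 0.5679, 0.0057], [0.4131, 0.6055, -0.6803], [-0.3898, -0.5576, -0.7329]], 't': [0.5235, -0.1795, 1.3982]}
top {'fx': 439.1536, 'fy': 439.1536, 'cx': 261.586, 'cy': 202.2543, 'R': [[-0.0167, -0.9999, -0.0021], [-0.985, 0.0168, -0.1718], [0.1718, -0.0008, -0.9851]], 't': [-0.0229, 0.6428, 1.0571]}
{'clock': 0.1, 'joint_pos': [-1.3546, 0.3328, -0.0647, 1.4609, 0.0216, 1.3499, -0.0885], 'joint_velocities': [-0.0009, -0.0025, 0.0011, -0.0014, 0.0006, -0.0001, -0.0011], 'tau': [0.0018, -62.6748, 0.0495, -39.243, 0.0163, 0.007, 0.0001], 'position': [0.1478, 0.607, 0.2446], 'ee_rot': [0.1191, 0.9929, -0.0006, -0.0], 'ft_force': [-0.1226, -0.1417, 0.5424], 'torque': [0.0391, -0.0369, 0.0204], 'grasp_force': 0.0, 'grip_width': 0.9998}
0.014
```

View pics/scene0.png

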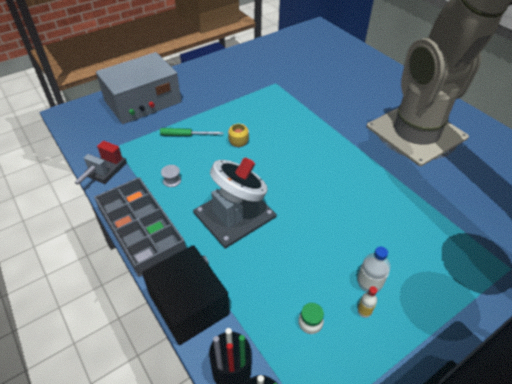

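View pics/top0.png

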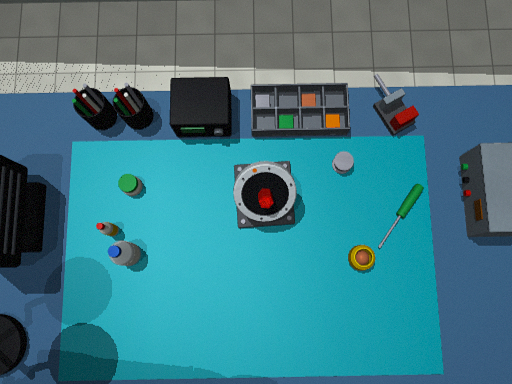

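The scene view shows the drum at about (240,180) with its knob at (246,168). The top view shows the drum centre at (265,190), the knob at (265,198) and the dot near (254,170). I'll zoom in on both.

Run:
```python
import cv2,numpy as np
t=cv2.imread("pics/top0.png");s=cv2.imread("pics/scene0.png")
a=cv2.resize(t[150:240,220:310],(400,400)[::1],interpolation=cv2.INTER_CUBIC)
b=cv2.resize(s[150:250,185:285],(400,400),interpolation=cv2.INTER_CUBIC)
cv2.imwrite("pics/crop0.png",np.hstack([a,b]))
for n,im,(x0,y0,x1,y1) in(("top",t,(230,155,300,230)),("scene",s,(185,150,285,250))):
    hsv=cv2.cvtColor(im,cv2.COLOR_BGR2HSV); roi=np.zeros(im.shape[:2],np.uint8); roi[y0:y1,x0:x1]=1
    H,S,V=cv2.split(hsv)
    for nm,mk in(("red",((H<6)|(H>174))&(S>150)&(V>70)),("orange",(H>=6)&(H<22)&(S>120)&(V>100)),("bright",(S<60)&(V>130))):
        mk=(mk&(roi>0)).astype(np.uint8); c,_=cv2.findContours(mk,0,1)
        for k in c:
            if len(k)>=3 and cv2.contourArea(k)>2:
                M=cv2.moments(k); print(n,nm,cv2.contourArea(k),M['m10']/M['m00'],M['m01']/M['m00'],cv2.boundingRect(k), cv2.fitEllipse(k) if nm=="bright" and len(k)>20 else "")
```

```text
top red 215.0 264.8232558139535 198.09147286821704 (258, 188, 16, 20) 
top orange 7.0 254.42857142857142 169.8095238095238 (253, 168, 4, 4) 
top bright 10.5 242.55555555555551 220.9206349206349 (241, 219, 4, 5) 
top bright 2849.5 264.05147101830727 190.97677955196815 (234, 161, 62, 60) ((264.0159912109375, 190.5980987548828), (59.63101577758789, 62.09492111206055), 96.1484146118164)
scene red 186.0 244.2688172043011 168.29749103942652 (236, 159, 18, 20) 
scene bright 10.5 225.9206349206349 237.55555555555551 (224, 236, 5, 4) 
scene bright 10.5 269.07936507936506 211.44444444444443 (267, 210, 5, 4) 
scene bright 8.0 199.5 208.64583333333331 (198, 207, 4, 4) 
scene bright 74.0 222.90990990990989 200.53153153153153 (213, 191, 20, 17) ((223.69451904296875, 201.03689575195312), (5.452423572540283, 25.254150390625), 130.32977294921875)
scene bright 768.0 235.0173611111111 184.3046875 (211, 160, 56, 41) ((237.80429077148438, 179.9326934814453), (31.02777671813965, 54.42903518676758), 117.27127075195312)
```

View pics/crop0.png

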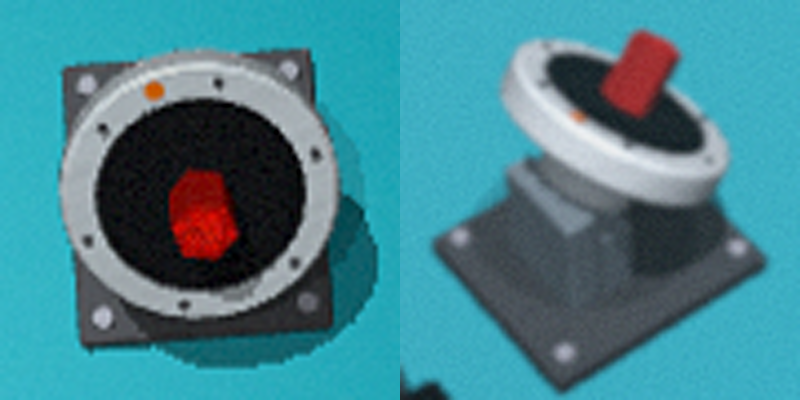

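The top crop shows the plate corners at about (63,68), (310,50), (331,325) and (82,346), the dot at (154,91) and the knob's top face near (206,232). I'll cast rays from these.

```bash
cat > h.py <<'E'
from workcell import status, viewer, manip
import cv2,numpy as np
from scipy.spatial.transform import Rotation as Ro
def ray(n,u,v):
    m=viewer.camera_model(n);R=np.array(m["R"]);t=np.array(m["t"])
    return -R.T@t, R.T@np.array([(u-m["cx"])/m["fx"],(v-m["cy"])/m["fy"],1])
def proj(n,X):
    m=viewer.camera_model(n);c=np.array(m["R"])@X+np.array(m["t"]);return m["cx"]+m["fx"]*c[0]/c[2],m["cy"]+m["fy"]*c[1]/c[2]
def onplane(n,uv,p,nn):
    o,d=ray(n,*uv);return o+d*((np.array(p)-o)@nn)/(d@nn)
E
python3 - <<'E'
from h import *
k=90/400
C=[onplane("top",(220+x*k,150+y*k),[0,0,.016],np.array([0,0,1.])) for x,y in((63,68),(310,50),(331,325),(82,346))]
C=np.array(C);print(C.round(4)); print("edges",[np.linalg.norm(C[i]-C[i-3]).round(4) for i in range(4)])
# far TL,TR ; near BR,BL ; stand +x = far
ex=(C[0]+C[1]-C[2]-C[3]);ex[2]=0;ex/=np.linalg.norm(ex)
ey=(C[0]+C[3]-C[1]-C[2]);yaw=np.arctan2(ex[1],ex[0]);yaw2=np.arctan2(-ey[0],ey[1]);print("yaw",np.degrees([yaw,yaw2]))
ex=np.array([np.cos(yaw),np.sin(yaw),0]);ey=np.array([-ex[1],ex[0],0])
c=C.mean(0);c[2]=0
hub=c-.01*ex+[0,0,.115];a=-.5736*ex+np.array([0,0,.8192]);up=.8192*ex+np.array([0,0,.5736])
print("hub",hub,"a",a)
for q in(0,.026,.048,.07):print(q,(hub+q*a).round(4),np.round([proj(n,hub+q*a) for n in("top","scene")],1).tolist())
for n,uv in(("top",(254.5,170.2)),("scene",(185+(579-400)*.25,150+116*.25))):
    P=onplane(n,uv,hub+.026*a,a);r=P-hub-.026*a;print("dot",n,P,np.linalg.norm(r),np.degrees(np.arctan2(r@ey,r@up)))
np.savez("g.npz",hub=hub,a=a,up=up,ey=ey)
E
```

```text
[[ 0.7504  0.0376  0.016 ]
 [ 0.759  -0.1108  0.016 ]
 [ 0.5926 -0.1185  0.016 ]
 [ 0.5827  0.0275  0.016 ]]
edges [np.float64(0.1486), np.float64(0.1666), np.float64(0.1463), np.float64(0.168)]
yaw [3.05001807 3.58974685]
hub [ 0.66117334 -0.04158602  0.115     ] a [-0.57278748 -0.03051995  0.8192    ]
0 [ 0.6612 -0.0416  0.115 ] [[264.7, 190.2], [236.6, 183.7]]
0.026 [ 0.6463 -0.0424  0.1363] [[265.1, 194.6], [241.3, 175.2]]
0.048 [ 0.6337 -0.0431  0.1543] [[265.6, 198.5], [245.3, 167.8]]
0.07 [ 0.6211 -0.0437  0.1723] [[266.0, 202.6], [249.3, 160.3]]
dot top [ 0.69677663 -0.01866497  0.17248952] 0.06649768472245159 18.40297787181655
dot scene [ 0.6934697  -0.01896024  0.1701663 ] 0.06262770700215489 19.469700219107732
```

Run:
```python
from h import *
g=dict(np.load("g.npz"));g["hub"]=g["hub"]+np.array([0,.0015,0]);np.savez("g.npz",**g)
o=status.get_obs();R0=Ro.from_quat(o["ee_rot"]);p=np.array(o["position"])
a,up,ey,hub=g["a"],g["up"],g["ey"],g["hub"]
for phi in(-11,169,49,-71):
    f=np.radians(phi);y=np.cos(f)*up+np.sin(f)*ey;z=-a;x=np.cross(y,z)
    Rt=Ro.from_matrix(np.array([x,y,z]).T)
    print(phi,(R0.inv()*Rt).as_rotvec(degrees=True).round(1),R0.inv().apply(hub+.147*a-p).round(4))
```

```text
-11 [-32.8 -19.7  81.4] [-0.5711 -0.5315  0.0099]
169 [ 20.3 -33.7 -92.4] [-0.5711 -0.5315  0.0099]
49 [-17.1 -30.9  23.5] [-0.5711 -0.5315  0.0099]
-71 [-45.9  -0.8 138.6] [-0.5711 -0.5315  0.0099]
```

Call:
{"fn": "play_rows", "kwargs": {"plan": [0,0,0,0,0,-0.05,1,-4,-2,10,-0.03,-0.03,-0.08,1,-8,-5,20,-0.1,-0.1,-0.08,1,-12,-7,30,-0.18,-0.16,-0.08,1,-16,-10,40,-0.26,-0.23,-0.08,1,-20,-12,50,-0.34,-0.3,-0.08,1,-24,-15,60,-0.4,-0.37,-0.07,1,-28,-17,70,-0.47,-0.44,-0.05,1,-32.8,-19.7,81.4,-0.54,-0.5,-0.02,1,-32.8,-19.7,81.4,-0.571,-0.531,0.01,1,-32.8,-19.7,81.4,-0.571,-0.531,0.01,1,-32.8,-19.7,81.4,-0.571,-0.531,0.01,1,-32.8,-19.7,81.4,-0.571,-0.531,0.01,1,-32.8,-19.7,81.4,-0.571,-0.531,0.01,1], "squeeze": 80}}

```text
clock: 1.85
position: [0.5775, -0.0463, 0.2348]
ee_rot: [0.72, 0.626, 0.238, 0.185]
ft_force: [0.7, 1.5, -0.6]
grip_width: 0.998
grasp_force: 0.0
```

```bash
cat >> h.py <<'E'
g=np.load("g.npz");a,up,ey,hub=g["a"],g["up"],g["ey"],g["hub"]
def rep():
    o=status.get_obs();R=Ro.from_quat(o["ee_rot"]);p=np.array(o["position"]);M=R.as_matrix();d=p-hub
    y=M[:,1];print("t",o["clock"],"pos",p.round(4),"axial",(d@a).round(4),"off up,ey",np.round([d@up,d@ey],4),"phi",np.degrees(np.arctan2(y@ey,y@up)).round(1),"tilt",np.degrees(np.arccos(min(1,-M[:,2]@a))).round(2))
    F=np.array(o["ft_force"]);T=np.array(o["torque"]);print(" j",np.round(o["joint_pos"],3),"F",F.round(2),"T",T.round(3),"T.a",(T@a).round(4),"T.z",(T@M[:,2]).round(4),"grip",round(o["grip_width"],3),o["grasp_force"])
    return o,R,p
E
python3 - <<'E'
from h import *
o,R,p=rep()
f=np.radians(-11);y=np.cos(f)*up+np.sin(f)*ey;z=-a
Rt=Ro.from_matrix(np.array([np.cross(y,z),y,z]).T)
print((R.inv()*Rt).as_rotvec(degrees=True).round(2),R.inv().apply(hub+.047*a-p).round(4))
im=viewer.camera("top");s=viewer.camera("scene")
cv2.imwrite("pics/c1.png",np.hstack([cv2.resize(im[120:250,190:320],(400,400)),cv2.resize(s[100:250,160:310],(400,400))])[:,:,::-1])
E
```

```text
t 1.85 pos [ 0.5775 -0.0463  0.2348] axial 0.1462 off up,ey [-0.     -0.0018] phi -11.1 tilt 0.0
 j [-0.977 -0.324  0.887  2.154  0.426  0.61  -0.455] F [ 0.66  1.55 -0.59] T [0.021 0.607 0.113] T.a 0.0625 T.z -0.062 grip 0.998 0.0
[ 0.02 -0.04 -0.05] [ 0.0017 -0.0003  0.0992]
```

View pics/c1.png

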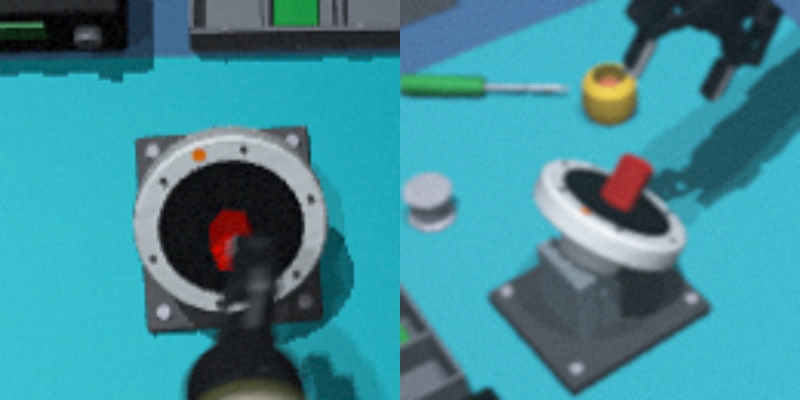

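The open gripper sits in line above the knob, with the fingertips in the scene crop at (640,60) and (715,90). I'll advance and close.

Call:
{"fn": "play_rows", "kwargs": {"plan": [0,0,0,0.0017,0,0.05,1,0,0,0,0.0017,0,0.085,1,0,0,0,0.0017,0,0.099,1,0,0,0,0.0017,0,0.099,0.6,0,0,0,0.0017,0,0.099,0.3,0,0,0,0.0017,0,0.099,0,0,0,0,0.0017,0,0.099,0,0,0,0,0.0017,0,0.099,0,0,0,0,0.0017,0,0.099,0,0,0,0,0.0017,0,0.099,0], "squeeze": 80}}

```text
clock: 3.2
position: [0.6348, -0.0395, 0.1562]
ee_rot: [0.719, 0.626, 0.239, 0.185]
ft_force: [9.7, -3.4, -4.2]
grip_width: 0.34
grasp_force: 79.3
```

```bash
python3 -c "
from h import *
rep()"
```

```text
t 3.2 pos [ 0.6348 -0.0395  0.1562] axial 0.0488 off up,ey [0.002  0.0019] phi -11.0 tilt 0.0
 j [-1.009  0.137  1.094  2.122 -0.497  0.381  0.313] F [ 9.74 -3.37 -4.23] T [-0.689  0.091 -0.493] T.a -0.0121 T.z 0.0095 grip 0.34 79.32146480306983
```

Gripped: the opening matches 30 mm. I'll sweep in both directions and read the axis torque at each stop.

Call:
{"fn": "play_rows", "kwargs": {"plan": [0,0,5,0,0.001,0,0,0,0,10,0,0.0015,0,0,0,0,15,0,0.0015,0,0,0,0,20,0,0.0015,0,0,0,0,25,0,0.0015,0,0,0,0,30,0,0.0015,0,0,0,0,35,0,0.0015,0,0,0,0,40,0,0.0015,0,0,0,0,43,0,0.0015,0,0,0,0,45,0,0.0015,0,0,0,0,45,0,0.0015,0,0,0,0,45,0,0.0015,0,0]}}

```text
clock: 4.7
position: [0.6366, -0.0409, 0.1575]
ee_rot: [0.904, 0.302, 0.292, 0.081]
ft_force: [19.3, -7.9, -10.7]
grip_width: 0.338
grasp_force: 80.1
```

```bash
python3 -c "
from h import *
rep()"
```

```text
t 4.7 pos [ 0.6366 -0.0409  0.1575] axial 0.0489 off up,ey [0.0042 0.0005] phi -56.1 tilt 0.0
 j [-1.142  0.203  1.265  2.12  -0.676  0.415 -0.319] F [ 19.25  -7.87 -10.74] T [-0.963 -0.754 -0.806] T.a -0.0854 T.z 0.0795 grip 0.338 80.08318844251335
```

Side force suggests the true axis lies about 3 mm uphill of my estimate, so I'll relieve that and continue.

Call:
{"fn": "play_rows", "kwargs": {"plan": [0,0,0,0.001,0.001,0,0,0,0,5,0.0019,0.0025,0,0,0,0,10,0.0019,0.0025,0,0,0,0,15,0.0019,0.0025,0,0,0,0,20,0.0019,0.0025,0,0,0,0,25,0.0019,0.0025,0,0,0,0,28,0.0019,0.0025,0,0,0,0,30,0.0019,0.0025,0,0,0,0,30,0.0019,0.0025,0,0,0,0,30,0.0019,0.0025,0,0]}}

```text
clock: 5.95
position: [0.6373, -0.0426, 0.1578]
ee_rot: [0.952, 0.057, 0.301, 0.002]
ft_force: [-0.1, -9.1, 0.3]
grip_width: 0.338
grasp_force: 82.5
```

```bash
python3 -c "
from h import *
rep()"
```

```text
t 5.95 pos [ 0.6373 -0.0426  0.1578] axial 0.0488 off up,ey [ 0.0049 -0.0012] phi -86.2 tilt 0.0
 j [-1.166  0.24   1.312  2.115 -0.757  0.443 -0.778] F [-0.1  -9.13  0.26] T [-1.085  0.752 -0.958] T.a -0.1862 T.z 0.1844 grip 0.338 82.51737583894283
```

Call:
{"fn": "play_rows", "kwargs": {"plan": [0,0,0,0,0.001,0,0,0,0,-5,0,0.0015,0,0,0,0,-10,0,0.0015,0,0,0,0,-15,0,0.0015,0,0,0,0,-20,0,0.0015,0,0,0,0,-25,0,0.0015,0,0,0,0,-28,0,0.0015,0,0,0,0,-30,0,0.0015,0,0,0,0,-30,0,0.0015,0,0]}}

```text
clock: 7.08
position: [0.6368, -0.041, 0.1573]
ee_rot: [0.904, 0.304, 0.29, 0.078]
ft_force: [-19.8, 2.8, 15.7]
grip_width: 0.338
grasp_force: 85.5
```

```bash
python3 -c "
from h import *
rep()"
```

```text
t 7.075 pos [ 0.6368 -0.041   0.1573] axial 0.0487 off up,ey [0.0043 0.0004] phi -56.0 tilt 0.0
 j [-1.076  0.176  1.188  2.113 -0.606  0.411 -0.375] F [-19.84   2.78  15.69] T [-0.103  1.823  0.153] T.a 0.1283 T.z -0.1195 grip 0.338 85.50318787805736
```

Call:
{"fn": "play_rows", "kwargs": {"plan": [0,0,-5,0,0,0,0,0,0,-10,0,0,0,0,0,0,-15,0,0,0,0,0,0,-20,0,0,0,0,0,0,-25,0,0,0,0,0,0,-30,0,0,0,0,0,0,-35,0,0,0,0,0,0,-40,0,0,0,0,0,0,-43,0,0,0,0,0,0,-45,0,0,0,0,0,0,-45,0,0,0,0]}}

```text
clock: 8.45
position: [0.635, -0.0396, 0.1561]
ee_rot: [0.719, 0.627, 0.237, 0.181]
ft_force: [-36.6, 6.2, 22.3]
grip_width: 0.333
grasp_force: 87.4
```

```bash
python3 -c "
from h import *
rep()"
```

```text
t 8.45 pos [ 0.635  -0.0396  0.1561] axial 0.0486 off up,ey [0.0022 0.0019] phi -11.0 tilt 0.0
 j [-0.92   0.126  0.999  2.112 -0.456  0.389  0.28 ] F [-36.65   6.15  22.33] T [0.516 3.024 0.79 ] T.a 0.2593 T.z -0.2429 grip 0.333 87.3534067813307
```

The TCP runs on a 3.4 mm circle: the grip is off-centre along the pads. The true axis is at up +1.5 mm, ey −1.3 mm. I'll regrip centred.

Call:
{"fn": "play_rows", "kwargs": {"plan": [0,0,0,0,0,0,0.3,0,0,0,0,0,0,0.6,0,0,0,0,0,0,0.6,0,0,0,0,0,0,0.6,0,0,0,0,0,0,0.6,0,0,0,0,0,0,0.6]}}

```text
clock: 9.2
position: [0.6378, -0.0415, 0.157]
ee_rot: [0.719, 0.626, 0.237, 0.184]
ft_force: [1.1, 0.1, -0.4]
grip_width: 0.6
grasp_force: 0.0
```

Run:
```python
g=dict(__import__("numpy").load("g.npz"));import numpy as np
g["hub"]=g["hub"]+.0015*g["up"]-.0013*g["ey"];np.savez("g.npz",**g)
from h import *
o,R,p=rep()
print(R.inv().apply(hub+.048*a-p).round(4))
```

```text
t 9.2 pos [ 0.6378 -0.0415  0.157 ] axial 0.0478 off up,ey [0.0034 0.0012] phi -11.0 tilt 0.0
 j [-0.918  0.132  0.999  2.109 -0.46   0.384  0.282] F [ 1.1   0.15 -0.42] T [-0.027  0.578 -0.015] T.a -0.0151 T.z 0.016 grip 0.6 0.0
[-0.0018 -0.0031 -0.0002]
```

Call:
{"fn": "play_rows", "kwargs": {"plan": [0,0,0,-0.0018,-0.0031,0,0.6,0,0,0,-0.0018,-0.0031,0,0.3,0,0,0,-0.0018,-0.0031,0,0,0,0,0,-0.0018,-0.0031,0,0,0,0,0,-0.0018,-0.0031,0,0,0,0,0,-0.0018,-0.0031,0,0]}}

```text
clock: 9.95
position: [0.6349, -0.043, 0.1551]
ee_rot: [0.719, 0.626, 0.237, 0.184]
ft_force: [-8.2, -0.4, 7.2]
grip_width: 0.344
grasp_force: 78.0
```

```bash
python3 -c "
from h import *
rep()"
```

```text
t 9.95 pos [ 0.6349 -0.043   0.1551] axial 0.048 off up,ey [-0.0001 -0.0002] phi -11.0 tilt 0.0
 j [-0.917  0.126  1.     2.116 -0.46   0.379  0.286] F [-8.23 -0.4   7.16] T [-0.152  1.061 -0.002] T.a 0.0536 T.z -0.0516 grip 0.344 77.97060416545719
```

Call:
{"fn": "play_rows", "kwargs": {"plan": [0,0,-5,0,0,0,0,0,0,-10,0,0,0,0,0,0,-15,0,0,0,0,0,0,-20,0,0,0,0,0,0,-25,0,0,0,0,0,0,-30,0,0,0,0,0,0,-35,0,0,0,0,0,0,-40,0,0,0,0,0,0,-43,0,0,0,0,0,0,-45,0,0,0,0,0,0,-45,0,0,0,0]}}

```text
clock: 11.32
position: [0.6349, -0.043, 0.1551]
ee_rot: [0.425, 0.854, 0.149, 0.261]
ft_force: [-8.3, -0.3, 6.3]
grip_width: 0.339
grasp_force: 78.1
```

```bash
python3 -c "
from h import *
rep()"
```

```text
t 11.325 pos [ 0.6349 -0.043   0.1551] axial 0.048 off up,ey [-0.0002 -0.0002] phi 34.0 tilt 0.0
 j [-0.775  0.108  0.842  2.112 -0.38   0.37   1.001] F [-8.32 -0.28  6.28] T [-0.255  0.999  0.267] T.a 0.3346 T.z -0.3327 grip 0.339 78.1169851636514
```

Centred grip with low side force. The reading is the torque the tool applies to the drum, so its sign follows the motion. Continuing the sweep.

Call:
{"fn": "play_rows", "kwargs": {"plan": [0,0,-5,0,0,0,0,0,0,-10,0,0,0,0,0,0,-15,0,0,0,0,0,0,-20,0,0,0,0,0,0,-25,0,0,0,0,0,0,-30,0,0,0,0,0,0,-35,0,0,0,0,0,0,-40,0,0,0,0,0,0,-43,0,0,0,0,0,0,-45,0,0,0,0,0,0,-45,0,0,0,0]}}

```text
clock: 12.7
position: [0.6348, -0.043, 0.155]
ee_rot: [0.066, 0.952, 0.038, 0.298]
ft_force: [-7.0, -1.2, 5.2]
grip_width: 0.339
grasp_force: 78.2
```

```bash
python3 -c "
from h import *
rep()"
```

```text
t 12.7 pos [ 0.6348 -0.043   0.155 ] axial 0.048 off up,ey [-0.0002 -0.0002] phi 79.0 tilt 0.0
 j [-0.654  0.099  0.71   2.108 -0.33   0.365  1.739] F [-6.95 -1.22  5.17] T [-0.307  0.996  0.222] T.a 0.3276 T.z -0.3258 grip 0.339 78.17147836089134
```

Call:
{"fn": "play_rows", "kwargs": {"plan": [0,0,-5,0,0,0,0,0,0,-10,0,0,0,0,0,0,-15,0,0,0,0,0,0,-20,0,0,0,0,0,0,-25,0,0,0,0,0,0,-28,0,0,0,0,0,0,-30,0,0,0,0,0,0,-30,0,0,0,0]}}

```text
clock: 13.7
position: [0.6348, -0.0431, 0.155]
ee_rot: [-0.183, 0.936, -0.041, 0.298]
ft_force: [-5.4, -1.1, 5.1]
grip_width: 0.34
grasp_force: 78.2
```

```bash
python3 -c "
from h import *
rep()"
```

```text
t 13.7 pos [ 0.6348 -0.0431  0.155 ] axial 0.048 off up,ey [-0.0002 -0.0003] phi 109.0 tilt 0.0
 j [-0.58   0.096  0.631  2.106 -0.303  0.363  2.238] F [-5.44 -1.06  5.06] T [-0.244  0.925  0.155] T.a 0.2385 T.z -0.2369 grip 0.34 78.20519541855901
```

Call:
{"fn": "play_rows", "kwargs": {"plan": [0,0,5,0,0,0,0,0,0,10,0,0,0,0,0,0,15,0,0,0,0,0,0,20,0,0,0,0,0,0,25,0,0,0,0,0,0,28,0,0,0,0,0,0,30,0,0,0,0,0,0,30,0,0,0,0]}}

```text
clock: 14.7
position: [0.6348, -0.043, 0.1551]
ee_rot: [0.066, 0.951, 0.038, 0.298]
ft_force: [-6.5, -1.0, 5.7]
grip_width: 0.338
grasp_force: 78.3
```

```bash
python3 -c "
from h import *
rep()"
```

```text
t 14.7 pos [ 0.6348 -0.043   0.1551] axial 0.048 off up,ey [-0.0002 -0.0002] phi 78.9 tilt 0.0
 j [-0.653  0.099  0.709  2.108 -0.329  0.365  1.737] F [-6.5  -1.01  5.71] T [-0.06   0.943 -0.096] T.a -0.0724 T.z 0.0741 grip 0.338 78.27310513705015
```

Call:
{"fn": "play_rows", "kwargs": {"plan": [0,0,5,0,0,0,0,0,0,10,0,0,0,0,0,0,15,0,0,0,0,0,0,20,0,0,0,0,0,0,25,0,0,0,0,0,0,30,0,0,0,0,0,0,35,0,0,0,0,0,0,40,0,0,0,0,0,0,43,0,0,0,0,0,0,45,0,0,0,0,0,0,45,0,0,0,0]}}

```text
clock: 16.08
position: [0.6349, -0.043, 0.1551]
ee_rot: [0.425, 0.854, 0.149, 0.261]
ft_force: [-7.5, -0.6, 6.6]
grip_width: 0.343
grasp_force: 78.4
```

```bash
python3 -c "
from h import *
rep()"
```

```text
t 16.075 pos [ 0.6349 -0.043   0.1551] axial 0.048 off up,ey [-0.0001 -0.0002] phi 34.0 tilt 0.0
 j [-0.773  0.107  0.839  2.112 -0.379  0.37   0.998] F [-7.5  -0.6   6.58] T [-0.062  1.055 -0.069] T.a -0.0533 T.z 0.0552 grip 0.343 78.43020443804562
```

Call:
{"fn": "play_rows", "kwargs": {"plan": [0,0,5,0,0,0,0,0,0,10,0,0,0,0,0,0,15,0,0,0,0,0,0,20,0,0,0,0,0,0,25,0,0,0,0,0,0,30,0,0,0,0,0,0,35,0,0,0,0,0,0,40,0,0,0,0,0,0,43,0,0,0,0,0,0,45,0,0,0,0,0,0,45,0,0,0,0]}}

```text
clock: 17.45
position: [0.6349, -0.043, 0.1551]
ee_rot: [0.72, 0.626, 0.238, 0.184]
ft_force: [-9.1, 0.7, 7.6]
grip_width: 0.34
grasp_force: 78.6
```

```bash
python3 -c "
from h import *
rep()"
```

```text
t 17.45 pos [ 0.6349 -0.043   0.1551] axial 0.048 off up,ey [-0.0001 -0.0002] phi -11.0 tilt 0.0
 j [-0.91   0.125  0.992  2.116 -0.455  0.379  0.281] F [-9.07  0.74  7.55] T [-0.032  1.056 -0.087] T.a -0.0855 T.z 0.0875 grip 0.34 78.59894634224474
```

Call:
{"fn": "play_rows", "kwargs": {"plan": [0,0,5,0,0,0,0,0,0,10,0,0,0,0,0,0,15,0,0,0,0,0,0,20,0,0,0,0,0,0,25,0,0,0,0,0,0,30,0,0,0,0,0,0,33,0,0,0,0,0,0,35,0,0,0,0,0,0,35,0,0,0,0]}}

```text
clock: 18.58
position: [0.6349, -0.043, 0.1551]
ee_rot: [0.875, 0.38, 0.282, 0.104]
ft_force: [-9.1, -0.7, 8.4]
grip_width: 0.34
grasp_force: 78.8
```

```bash
python3 -c "
from h import *
rep()"
```

```text
t 18.575 pos [ 0.6349 -0.043   0.1551] axial 0.048 off up,ey [-0.0001 -0.0002] phi -46.1 tilt 0.0
 j [-1.029  0.155  1.131  2.119 -0.553  0.393 -0.243] F [-9.08 -0.75  8.42] T [ 0.051  1.152 -0.058] T.a -0.1116 T.z 0.1137 grip 0.34 78.75769091304392
```

Call:
{"fn": "play_rows", "kwargs": {"plan": [0,0,5,0,0,0,0,0,0,10,0,0,0,0,0,0,15,0,0,0,0,0,0,20,0,0,0,0,0,0,25,0,0,0,0,0,0,28,0,0,0,0,0,0,30,0,0,0,0,0,0,30,0,0,0,0]}}

```text
clock: 19.58
position: [0.6349, -0.043, 0.1551]
ee_rot: [0.943, 0.141, 0.299, 0.028]
ft_force: [-9.3, -0.1, 8.7]
grip_width: 0.335
grasp_force: 78.9
```

```bash
python3 -c "
from h import *
rep()"
```

```text
t 19.575 pos [ 0.6349 -0.043   0.1551] axial 0.048 off up,ey [-0.0001 -0.0002] phi -76.1 tilt 0.0
 j [-1.121  0.2    1.248  2.121 -0.677  0.418 -0.662] F [-9.31 -0.06  8.71] T [ 0.237  1.136 -0.03 ] T.a -0.1952 T.z 0.1973 grip 0.335 78.86713970918208
```

Call:
{"fn": "play_rows", "kwargs": {"plan": [0,0,-5,0,0,0,0,0,0,-10,0,0,0,0,0,0,-15,0,0,0,0,0,0,-20,0,0,0,0,0,0,-25,0,0,0,0,0,0,-28,0,0,0,0,0,0,-30,0,0,0,0,0,0,-30,0,0,0,0]}}

```text
clock: 20.58
position: [0.6349, -0.043, 0.1551]
ee_rot: [0.874, 0.381, 0.282, 0.104]
ft_force: [-7.5, -0.0, 7.2]
grip_width: 0.343
grasp_force: 78.7
```

```bash
python3 -c "
from h import *
rep()"
```

```text
t 20.575 pos [ 0.6349 -0.043   0.1551] axial 0.048 off up,ey [-0.0001 -0.0002] phi -46.0 tilt 0.0
 j [-1.021  0.152  1.121  2.119 -0.545  0.392 -0.248] F [-7.52 -0.04  7.17] T [-0.143  1.041  0.215] T.a 0.2259 T.z -0.2238 grip 0.343 78.67418806068599
```

Call:
{"fn": "play_rows", "kwargs": {"plan": [0,0,-5,0,0,0,0,0,0,-10,0,0,0,0,0,0,-15,0,0,0,0,0,0,-20,0,0,0,0,0,0,-25,0,0,0,0,0,0,-30,0,0,0,0,0,0,-33,0,0,0,0,0,0,-35,0,0,0,0,0,0,-35,0,0,0,0]}}

```text
clock: 21.7
position: [0.6349, -0.043, 0.1551]
ee_rot: [0.719, 0.626, 0.237, 0.184]
ft_force: [-8.9, -0.1, 7.5]
grip_width: 0.339
grasp_force: 78.6
```

```bash
python3 -c "
from h import *
rep()"
```

```text
t 21.7 pos [ 0.6349 -0.043   0.1551] axial 0.048 off up,ey [-0.0001 -0.0002] phi -11.0 tilt 0.0
 j [-0.899  0.123  0.979  2.116 -0.448  0.378  0.276] F [-8.92 -0.06  7.49] T [-0.27   1.06   0.306] T.a 0.3733 T.z -0.3713 grip 0.339 78.58812383841723
```

Call:
{"fn": "play_rows", "kwargs": {"plan": [0,0,4,0,0,0,0,0,0,8,0,0,0,0,0,0,12,0,0,0,0,0,0,16,0,0,0,0,0,0,20,0,0,0,0]}}

```text
clock: 22.32
position: [0.6349, -0.0429, 0.1551]
ee_rot: [0.818, 0.491, 0.266, 0.14]
ft_force: [-7.3, -1.5, 7.3]
grip_width: 0.342
grasp_force: 78.6
```

```bash
python3 -c "
from h import *
rep()"
```

```text
t 22.325 pos [ 0.6349 -0.0429  0.1551] axial 0.048 off up,ey [-0.0001 -0.0002] phi -31.1 tilt 0.0
 j [-0.966  0.137  1.057  2.118 -0.496  0.384 -0.032] F [-7.28 -1.51  7.3 ] T [-0.241  1.108  0.256] T.a 0.3134 T.z -0.3112 grip 0.342 78.60198004636914
```

Call:
{"fn": "play_rows", "kwargs": {"plan": [0,0,4,0,0,0,0,0,0,8,0,0,0,0,0,0,12,0,0,0,0,0,0,16,0,0,0,0,0,0,20,0,0,0,0]}}

```text
clock: 22.95
position: [0.6349, -0.043, 0.1551]
ee_rot: [0.891, 0.341, 0.286, 0.092]
ft_force: [-8.3, -0.0, 8.2]
grip_width: 0.341
grasp_force: 78.7
```

```bash
python3 -c "
from h import *
rep()"
```

```text
t 22.95 pos [ 0.6349 -0.043   0.1551] axial 0.048 off up,ey [-0.0001 -0.0002] phi -51.1 tilt 0.0
 j [-1.035  0.157  1.139  2.119 -0.56   0.395 -0.325] F [-8.31 -0.01  8.24] T [-0.221  1.137  0.238] T.a 0.2866 T.z -0.2845 grip 0.341 78.68816439528018
```

Call:
{"fn": "play_rows", "kwargs": {"plan": [0,0,4,0,0,0,0,0,0,8,0,0,0,0,0,0,12,0,0,0,0,0,0,16,0,0,0,0,0,0,20,0,0,0,0]}}

```text
clock: 23.58
position: [0.6349, -0.043, 0.1551]
ee_rot: [0.936, 0.182, 0.298, 0.04]
ft_force: [-8.1, -0.7, 8.3]
grip_width: 0.343
grasp_force: 78.7
```

```bash
python3 -c "
from h import *
rep()"
```

```text
t 23.575 pos [ 0.6349 -0.043   0.1551] axial 0.048 off up,ey [-0.0001 -0.0002] phi -71.1 tilt 0.0
 j [-1.101  0.187  1.221  2.12  -0.644  0.411 -0.603] F [-8.15 -0.7   8.31] T [-0.084  1.133  0.298] T.a 0.2573 T.z -0.2552 grip 0.343 78.73724433593452
```

Call:
{"fn": "play_rows", "kwargs": {"plan": [0,0,4,0,0,0,0,0,0,8,0,0,0,0,0,0,12,0,0,0,0,0,0,15,0,0,0,0]}}

```text
clock: 24.08
position: [0.6349, -0.043, 0.1552]
ee_rot: [0.952, 0.058, 0.301, 0.001]
ft_force: [-8.1, -1.2, 7.6]
grip_width: 0.34
grasp_force: 78.8
```

```bash
python3 -c "
from h import *
rep()"
```

```text
t 24.075 pos [ 0.6349 -0.043   0.1552] axial 0.048 off up,ey [-0.0001 -0.0003] phi -86.1 tilt 0.0
 j [-1.135  0.211  1.268  2.121 -0.702  0.424 -0.816] F [-8.09 -1.16  7.55] T [-0.05   1.068  0.245] T.a 0.1971 T.z -0.1952 grip 0.34 78.83709241636097
```

Call:
{"fn": "play_rows", "kwargs": {"plan": [0,0,-3,0,0,0,0,0,0,-7,0,0,0,0,0,0,-11,0,0,0,0,0,0,-15,0,0,0,0]}}

```text
clock: 24.58
position: [0.6349, -0.043, 0.1552]
ee_rot: [0.936, 0.183, 0.298, 0.041]
ft_force: [-8.0, -0.2, 8.4]
grip_width: 0.339
grasp_force: 78.6
```

```bash
python3 -c "
from h import *
rep()"
```

```text
t 24.575 pos [ 0.6349 -0.043   0.1552] axial 0.048 off up,ey [-0.0001 -0.0002] phi -70.9 tilt 0.0
 j [-1.089  0.181  1.206  2.12  -0.627  0.407 -0.614] F [-8.04 -0.18  8.36] T [ 0.24   1.101 -0.114] T.a -0.2647 T.z 0.2669 grip 0.339 78.6271932022646
```

Call:
{"fn": "play_rows", "kwargs": {"plan": [0,0,-4,0,0,0,0,0,0,-8,0,0,0,0,0,0,-12,0,0,0,0,0,0,-16,0,0,0,0,0,0,-20,0,0,0,0]}}

```text
clock: 25.2
position: [0.6349, -0.043, 0.1552]
ee_rot: [0.89, 0.343, 0.286, 0.092]
ft_force: [-6.8, -0.1, 6.5]
grip_width: 0.341
grasp_force: 78.6
```

```bash
python3 -c "
from h import *
rep()"
```

```text
t 25.2 pos [ 0.6349 -0.043   0.1552] axial 0.048 off up,ey [-0.0001 -0.0002] phi -50.9 tilt 0.0
 j [-1.02   0.152  1.121  2.119 -0.545  0.392 -0.335] F [-6.8  -0.12  6.5 ] T [ 0.094  1.028 -0.152] T.a -0.2098 T.z 0.2118 grip 0.341 78.5759721044451
```

Call:
{"fn": "play_rows", "kwargs": {"plan": [0,0,-4,0,0,0,0,0,0,-8,0,0,0,0,0,0,-12,0,0,0,0,0,0,-16,0,0,0,0,0,0,-20,0,0,0,0]}}

```text
clock: 25.82
position: [0.6349, -0.043, 0.1551]
ee_rot: [0.817, 0.492, 0.266, 0.14]
ft_force: [-7.9, 0.1, 7.2]
grip_width: 0.34
grasp_force: 78.5
```

```bash
python3 -c "
from h import *
rep()"
```

```text
t 25.825 pos [ 0.6349 -0.043   0.1551] axial 0.048 off up,ey [-0.0001 -0.0002] phi -30.9 tilt 0.0
 j [-0.95   0.133  1.038  2.117 -0.483  0.382 -0.04 ] F [-7.86  0.12  7.18] T [ 0.066  1.07  -0.147] T.a -0.1909 T.z 0.193 grip 0.34 78.52671013679355
```

Run:
```python
import numpy as np
from scipy.optimize import curve_fit
d=np.array([[34,.141,1],[79,.128,1],[-46,.057,1],[-11,.144,1],[-31,.061,.7],[-51,.038,.7],[-71,-.004,.7],[-86,-.053,1.5],[109,.04,1.7],[-76,.005,1.7]])
for b in(0,-.015,.015):
    p,c=curve_fit(lambda f,A,f0:A*np.cos(np.radians(f-f0))+b,d[:,0],d[:,1],[.15,30],sigma=d[:,2]);print(b,p,np.sqrt(np.diag(c)),"bottom",p[1]-90)
p,c=curve_fit(lambda f,A,f0,b:A*np.cos(np.radians(f-f0))+b,d[:,0],d[:,1],[.15,30,0],sigma=d[:,2]);print(p,np.sqrt(np.diag(c)),p[1]-90)
```

```text
0 [ 0.15381926 26.00975594] [0.01357211 2.97576914] bottom -63.99024406328495
-0.015 [ 0.17035146 22.60273388] [0.01722432 3.5214238 ] bottom -67.39726611502687
0.015 [ 0.1379601  30.21800905] [0.01097392 2.60787409] bottom -59.781990947920264
[1.26547784e-01 3.40930155e+01 2.63648854e-02] [0.01559718 5.05858547 0.01131984] -55.90698454546175
```

Call:
{"fn": "play_rows", "kwargs": {"plan": [0,0,-5,0,0,0,0,0,0,-11,0,0,0,0,0,0,-18,0,0,0,0,0,0,-25,0,0,0,0,0,0,-32,0,0,0,0,0,0,-39,0,0,0,0,0,0,-46,0,0,0,0,0,0,-53,0,0,0,0,0,0,-60,0,0,0,0,0,0,-67,0,0,0,0,0,0,-74,0,0,0,0,0,0,-80,0,0,0,0,0,0,-84,0,0,0,0,0,0,-88,0,0,0,0,0,0,-92,0,0,0,0,0,0,-96,0,0,0,0,0,0,-100,0,0,0,0]}}

```text
clock: 27.95
position: [0.6348, -0.043, 0.155]
ee_rot: [0.148, 0.942, 0.063, 0.294]
ft_force: [-6.8, -0.5, 5.5]
grip_width: 0.339
grasp_force: 78.3
```

```bash
python3 -c "
from h import *
rep()"
```

```text
t 27.95 pos [ 0.6348 -0.043   0.155 ] axial 0.048 off up,ey [-0.0002 -0.0002] phi 69.1 tilt 0.0
 j [-0.652  0.099  0.708  2.108 -0.329  0.365  1.565] F [-6.85 -0.52  5.48] T [-0.038  0.924 -0.154] T.a -0.1324 T.z 0.134 grip 0.339 78.2974122511223
```

Call:
{"fn": "play_rows", "kwargs": {"plan": [0,0,-4,0,0,0,0,0,0,-8,0,0,0,0,0,0,-12,0,0,0,0,0,0,-16,0,0,0,0,0,0,-20,0,0,0,0]}}

```text
clock: 28.58
position: [0.6348, -0.043, 0.1551]
ee_rot: [-0.018, 0.954, 0.011, 0.3]
ft_force: [-6.3, 0.1, 5.2]
grip_width: 0.339
grasp_force: 78.3
```

```bash
python3 -c "
from h import *
rep()"
```

```text
t 28.575 pos [ 0.6348 -0.043   0.1551] axial 0.048 off up,ey [-0.0002 -0.0003] phi 89.1 tilt 0.0
 j [-0.602  0.097  0.654  2.106 -0.311  0.364  1.897] F [-6.28  0.09  5.19] T [ 0.031  0.956 -0.155] T.a -0.1735 T.z 0.1751 grip 0.339 78.25574072543532
```

Call:
{"fn": "play_rows", "kwargs": {"plan": [0,0,-4,0,0,0,0,0,0,-8,0,0,0,0,0,0,-12,0,0,0,0,0,0,-16,0,0,0,0]}}

```text
clock: 29.08
position: [0.6348, -0.0431, 0.1551]
ee_rot: [-0.151, 0.942, -0.031, 0.299]
ft_force: [-5.8, -0.5, 4.9]
grip_width: 0.342
grasp_force: 78.2
```

```bash
python3 -c "
from h import *
rep()"
```

```text
t 29.075 pos [ 0.6348 -0.0431  0.1551] axial 0.048 off up,ey [-0.0002 -0.0003] phi 105.1 tilt 0.0
 j [-0.564  0.096  0.614  2.105 -0.298  0.363  2.164] F [-5.83 -0.54  4.95] T [ 0.067  0.961 -0.223] T.a -0.2503 T.z 0.2519 grip 0.342 78.23719820939004
```

Call:
{"fn": "play_rows", "kwargs": {"plan": [0,0,-4,0,0,0,0,0,0,-8,0,0,0,0,0,0,-12,0,0,0,0,0,0,-12,0,0,0,0,0,0,-8,0,0,0,0,0,0,-4,0,0,0,0,0,0,0,0,0,0,0]}}

```text
clock: 29.95
position: [0.6348, -0.043, 0.155]
ee_rot: [-0.149, 0.942, -0.03, 0.299]
ft_force: [-6.6, -0.6, 5.2]
grip_width: 0.34
grasp_force: 78.3
```

```bash
python3 -c "
from h import *
rep()"
```

```text
t 29.95 pos [ 0.6348 -0.043   0.155 ] axial 0.048 off up,ey [-0.0002 -0.0003] phi 104.9 tilt 0.0
 j [-0.565  0.096  0.614  2.105 -0.298  0.363  2.16 ] F [-6.55 -0.61  5.24] T [-0.253  0.96   0.22 ] T.a 0.2957 T.z -0.2941 grip 0.34 78.30580865498632
```

Call:
{"fn": "play_rows", "kwargs": {"plan": [0,0,4,0,0,0,0,0,0,8,0,0,0,0,0,0,12,0,0,0,0,0,0,16,0,0,0,0]}}

```text
clock: 30.45
position: [0.6348, -0.043, 0.1551]
ee_rot: [-0.016, 0.954, 0.012, 0.3]
ft_force: [-7.5, -1.2, 5.8]
grip_width: 0.341
grasp_force: 78.3
```

```bash
python3 -c "
from h import *
rep()"
```

```text
t 30.45 pos [ 0.6348 -0.043   0.1551] axial 0.048 off up,ey [-0.0002 -0.0002] phi 88.9 tilt 0.0
 j [-0.603  0.097  0.654  2.106 -0.311  0.364  1.893] F [-7.45 -1.17  5.8 ] T [-0.308  0.953  0.267] T.a 0.366 T.z -0.3644 grip 0.341 78.34425722714514
```

Call:
{"fn": "play_rows", "kwargs": {"plan": [0,0,4,0,0,0,0,0,0,8,0,0,0,0,0,0,12,0,0,0,0,0,0,16,0,0,0,0,0,0,20,0,0,0,0]}}

```text
clock: 31.08
position: [0.6348, -0.043, 0.1551]
ee_rot: [0.149, 0.942, 0.064, 0.294]
ft_force: [-6.8, -0.9, 5.9]
grip_width: 0.337
grasp_force: 78.4
```

```bash
python3 -c "
from h import *
rep()"
```

```text
t 31.075 pos [ 0.6348 -0.043   0.1551] axial 0.048 off up,ey [-0.0002 -0.0002] phi 68.9 tilt 0.0
 j [-0.651  0.099  0.707  2.108 -0.328  0.365  1.561] F [-6.85 -0.87  5.94] T [-0.325  0.957  0.346] T.a 0.4407 T.z -0.439 grip 0.337 78.38669364340603
```

Run:
```python
import numpy as np
dy=[[69,.154,.7],[89,.096,.7],[105,.023,.7],[-31,.061,.7],[-51,.038,.7],[-71,-.004,.7],[-86,-.055,1]]
st=[[34,.141,1],[79,.128,1],[-46,.057,1],[-11,.144,1]]
for nm,d in(("dyn",dy),("all",dy+st)):
  d=np.array(d);f=np.radians(d[:,0])
  for fb in(0,1):
    A=np.c_[np.cos(f),np.sin(f),np.ones(len(f))][:,:2+fb]/d[:,2:]
    x,r,*_=np.linalg.lstsq(A,d[:,1]/d[:,2],rcond=None);print(nm,fb,np.hypot(*x[:2]),x[2:],"bottom",np.degrees(np.arctan2(x[1],x[0]))-90,"res",(d[:,1]-A@x*d[:,2]).round(3))
```

```text
dyn 0 0.17281672028647901 [] bottom -61.989804092522334 res [ 0.024  0.012 -0.016 -0.028  0.005  0.023  0.015]
dyn 1 0.1572686510264044 [0.00905234] bottom -60.58377352240703 res [ 0.024  0.007 -0.025 -0.026  0.003  0.015  0.003]
all 0 0.17100820362193384 [] bottom -62.005763509017044 res [ 0.025  0.013 -0.015 -0.027  0.005  0.023  0.015 -0.029  0.02   0.01
  0.011]
all 1 0.1546601156512789 [0.01094543] bottom -60.51836359014203 res [ 0.024  0.007 -0.027 -0.026  0.001  0.013  0.001 -0.024  0.017  0.007
  0.015]
```

The fit's zeros lie at φ ≈ −62° and +118°, and which one is the bottom depends on the sign convention. The gripper's own weight moment in free air (+0.58 about y) and the side forces both confirm "moment on the tool from outside". That makes +118° the bottom. I'll check the sign of the drag while the drum is clearly moving.

Call:
{"fn": "play_rows", "kwargs": {"plan": [0,0,-2,0,0,0,0,0,0,-4,0,0,0,0,0,0,-6,0,0,0,0,0,0,-16,0,0,0,0]}}

```text
clock: 31.58
position: [0.6348, -0.043, 0.1551]
ee_rot: [0.015, 0.954, 0.021, 0.3]
ft_force: [-5.8, -0.9, 5.5]
grip_width: 0.338
grasp_force: 78.4
```

```bash
python3 -c "
from h import *
o,_,_=rep();print(np.round(o['joint_velocities'],3),np.round(o['tau'],3))"
```

```text
t 31.575 pos [ 0.6348 -0.043   0.1551] axial 0.048 off up,ey [-0.0002 -0.0002] phi 85.2 tilt 0.0
 j [-0.611  0.097  0.664  2.107 -0.314  0.364  1.832] F [-5.79 -0.86  5.55] T [-0.031  1.019 -0.132] T.a -0.1213 T.z 0.1231 grip 0.338 78.36938001215458
[ 0.203 -0.01  -0.219 -0.006  0.077 -0.006  1.375] [ -2.783 -30.604   2.546 -36.211  -0.555  -3.435  -3.794]
```

Call:
{"fn": "play_rows", "kwargs": {"plan": [0,0,-10,0,0,0,0]}}

```text
clock: 31.7
position: [0.6348, -0.0431, 0.1551]
ee_rot: [-0.069, 0.951, -0.005, 0.3]
ft_force: [-6.4, -0.6, 5.4]
grip_width: 0.341
grasp_force: 78.3
```

```bash
python3 -c "
from h import *
o,_,_=rep();print(np.round(o['joint_velocities'],3),np.round(o['tau'],3))"
```

```text
t 31.7 pos [ 0.6348 -0.0431  0.1551] axial 0.048 off up,ey [-0.0002 -0.0003] phi 95.3 tilt 0.0
 j [-0.586  0.096  0.637  2.106 -0.305  0.363  2.   ] F [-6.43 -0.65  5.45] T [-0.002  0.921 -0.194] T.a -0.1857 T.z 0.1872 grip 0.341 78.28476528637111
[ 0.195 -0.006 -0.211 -0.006  0.066 -0.003  1.324] [ -2.437 -31.31    2.42  -36.219  -0.414  -3.437  -2.65 ]
```

Call:
{"fn": "play_rows", "kwargs": {"plan": [0,0,10,0,0,0,0]}}

```text
clock: 31.82
position: [0.6348, -0.0431, 0.1551]
ee_rot: [0.014, 0.954, 0.021, 0.3]
ft_force: [-6.4, -0.1, 5.1]
grip_width: 0.342
grasp_force: 78.4
```

```bash
python3 -c "
from h import *
o,_,_=rep();print(np.round(o['joint_velocities'],3),np.round(o['tau'],3))"
```

```text
t 31.825 pos [ 0.6348 -0.0431  0.1551] axial 0.048 off up,ey [-0.0002 -0.0003] phi 85.2 tilt 0.0
 j [-0.61   0.097  0.662  2.107 -0.314  0.364  1.832] F [-6.45 -0.11  5.05] T [-0.195  0.966  0.291] T.a 0.3212 T.z -0.3196 grip 0.342 78.44938756898046
[-0.204  0.01   0.222  0.01  -0.075  0.007 -1.555] [  2.121 -31.004   1.099 -36.162  -0.42   -3.517   7.254]
```

Confirmed: moving in + gives a negative reading (drag on the tool), so gravity pulls toward +φ. The readings nearest the zero crossings (−71°, 105°) put the bottom at 109–118°, so I'll go to 115°.

Call:
{"fn": "play_rows", "kwargs": {"plan": [0,0,-4,0,0,0,0,0,0,-9,0,0,0,0,0,0,-14,0,0,0,0,0,0,-19,0,0,0,0,0,0,-24,0,0,0,0,0,0,-28,0,0,0,0,0,0,-30,0,0,0,0,0,0,-30,0,0,0,0,0,0,-30,0,0,0,0,0,0,-30,0,0,0,0,0,0,-30,0,0,0,0,0,0,-30,0,0,0,0]}}

```text
clock: 33.33
position: [0.6348, -0.0431, 0.1551]
ee_rot: [-0.231, 0.925, -0.056, 0.295]
ft_force: [-6.0, -0.5, 5.6]
grip_width: 0.342
grasp_force: 78.7
```

```bash
python3 -c "
from h import *
o,_,_=rep();print(np.round(o['joint_velocities'],3))
im=viewer.camera('top');s=viewer.camera('scene')
cv2.imwrite('pics/c2.png',np.hstack([cv2.resize(im[120:250,190:320],(400,400)),cv2.resize(s[100:250,160:310],(400,400))])[:,:,::-1])
# expected dot pixel: q=phi+11+19
f=np.radians(115+30);P=hub+.026*a+.065*(np.cos(f)*up+np.sin(f)*ey);u,v=proj('top',P);print('top crop',(u-190)*400/130,(v-120)*400/130);u,v=proj('scene',P);print('scene crop',400+(u-160)*8/3,(v-100)*8/3)"
```

```text
t 33.325 pos [ 0.6348 -0.0431  0.1551] axial 0.048 off up,ey [-0.0002 -0.0003] phi 115.0 tilt 0.0
 j [-0.54   0.095  0.587  2.104 -0.289  0.362  2.329] F [-6.02 -0.46  5.64] T [-0.217  0.972  0.168] T.a 0.2323 T.z -0.2308 grip 0.342 78.66272333543748
[ 0.001  0.002  0.001  0.002  0.    -0.    -0.   ]
top crop 186.99968946799459 293.1979888922755
scene crop 676.6720073320348 225.55519003130803
```

View pics/c2.png

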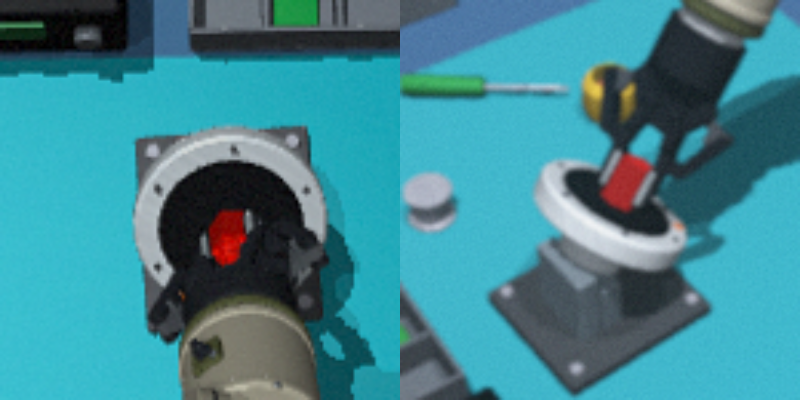

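The orange dot is at (678,226) in the scene crop, as predicted at (677,226), so the drum followed the grip without slip. The drum is still and gripped at 79 N, so I'm handing in.

```bash
python3 -c "
from workcell import manip
print(manip.hand_in())"
```

```text
the job is handed in; nothing more can be done
None
```

I turned the drum so its heavy side sits at my estimate of straight downhill, and handed the job in with the drum still and the knob gripped at about 79 N. The torque readings put the bottom within roughly 5° either way, inside the 15° allowed; the hand-in gave no verdict.

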